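# Enable the bench laser with its key

## Task

Switch the bench laser on: take the laser key, the one with the flat slab-shaped bow, out of the key stand, push its blade fully home into the keyway on top of the control box, then turn it clockwise as far as it goes to ON. Let go and leave the key standing in the switch; leave the round-headed key in its place in the stand.

Things in the scene. Friction and masses are not known exactly. Their poses are not given: they have to be found in the camera images.
- key_bow (a point): Middle of the laser key's bow, a black slab 12 mm thick (x), 36 wide (y), 44 tall: grip across x. 24 to 29 mm below is a 24x38 mm flange, then a flat steel blade 8 mm thick (x), 20 wide (y), 26 long, its end tapered. Loose, 40 g; a half turn about z changes nothing. Stands upright in a fixed grey stand (46x140x34 mm), flange on its top, blade 26 mm down a slot with 1.5 mm play.
- drum_head (a point): Middle of the head of the other key, not wanted: same height and black plastic, but the head is an upright round drum 24 mm in diameter and 44 mm tall (z up). It stands in the stand's other slot, 70 mm from the laser key along the bow's y axis.
- keyway (a point): Mouth centre of the keyway in the round dark switch (50 mm across) on the lid of the fixed grey control box (110x190x55 mm). Frame turns with the switch; z up. Slot straight down, 24 mm along y, 12 along x, deeper than the blade, mouth bevelled to 29x17. The switch face, level with this point, is 65 mm above the worktop. Key home: flange flush on the face, middle of bow 29 mm above this point.
- key_switch (a joint): Key switch angle, rad: 0 OFF (stop, start), grows clockwise seen from above to the stop at 1.05 (60 degrees), ON. Turns about the vertical through the keyway, friction 0.04 N m, stays where left. The blade has about 11 degrees of play in the keyway, so from lined up the key turns about 72 degrees to reach the ON stop.
Not all that is in view belongs to the job. Leave any pink or red look-alike of the part that bears key_bow alone.

How it is judged:
By the outcome, as a careful person would: the job done as asked, in the order asked, and still so for the second after the job is handed in, with the robot touching nothing.
It also fails if it takes over 42 s, if anything falls off the work surface, if the arm or the gripper's body presses on something with over 40 N, if the wrist force passes 120 N, or if a joint passes its speed limit or range.

## Robot

A 7-joint arm with a two-finger parallel gripper is mounted at the origin on a cart in front of the work surface, level with it; the furniture and walls round the work are solid. World frame = base frame: x ahead of the robot, y to its left, z up, the work surface at z = 0. Lengths are in m, angles in rad, forces in N, time in s.
With the tool pointing down it reaches from about 0.425 to 0.95 m from the base axis. Payload 16.7 kg.
Tool frame: the origin (TCP) lies midway between the tips of the shut fingers; the grasp point (between the pads) lies hold_point_z behind it (hold_point_z is the distance from the TCP to the grasp point, in m); z points along the fingers, y is the line along which they close (so a half turn about z gives the same grasp; the last joint's range is limited). The gripper opens to 94 mm and grips with 3 to 60 N. Pads are 16 mm wide; open, the fingers measure 119 mm over their backs; the gripper's body (75 mm by 177 mm) begins 78 mm behind the grasp point.
Start: joints at [-1.252, 0.426, 0.074, 1.606, -0.034, 1.111, -0.067], TCP at [0.305, 0.602, 0.205] pointing down, gripper open.
Joint ranges: [-2.85, 2.85], [-0.5, 2.14], [-1.23, 1.37], [0.21, 2.46], [-1.02, 4.16], [0.16, 2.05], [-2.73, 2.73]. Speed limits (rad/s): [1.89, 1.89, 2.39, 2.39, 3.01, 3.01, 3.01].

## Interface

Orientations are given as a unit quaternion [w, x, y, z].
In Python, from station import observe, capture, job_done, look_for, hold_point_z gives the robot as it stands.
- The arm moves only by the tool servo_tool, never from a script. Its argument "commands" is a list that holds one entry, the list of rows, each a list of 7 numbers: the closure in counts, from 0 (fully open) to 255 (shut), then the shift along the tool's x, y, z in mm, then the turn, a rotation vector about the tool's x, y, z in rad. A call has 1 to 12 rows; each row is the pose to reach, as a shift and turn from the pose commanded when the call began, along the tool's axes at that moment; what a row does not reach only later rows make up. A row lasts 1/8 s, in which the tool goes at most 62.5 mm and 10.7 degrees, less where a joint would pass 70% of its speed; a pose out of reach is approached as far as the arm can. A call with a gripper value outside its range is refused whole. The fingers move at their own pace and stop on an object; the grip force is fixed at half the most. Time passes only in rows, so rows that repeat a pose let the fingers close. It gives the time, the measured TCP pose, the force, the opening and the grip force at its end, in the units of the state.
- observe(): the state, without advancing time (a new reading comes with each control period).
- capture(name): name is "side" or "top" or "wrist"; returns a dict with "frame" (400x640x3 uint8, red, green, blue), "camera_matrix" (3x3 intrinsics, pixels), "R" (3x3) and "t" (3): a world point X has camera coordinates R X + t; the wrist camera has in their place "T_tool_cam" (4x4, takes a point from camera to tool coordinates, whose origin is the TCP and whose axes are the flange's). Camera axes: x right, y down, z forward; pixel columns grow to the right and rows downward; lengths in m; the calibration is good to about 2 mm. A picture is of the moment at which its call begins: read the wrist's pose just before it. There is no depth.
- job_done(): hands the job in; it is judged then, once.
Trained networks look in the newest picture that a camera, given by its name, has taken for a name from the list of things; names that differ only in an ending like _2 or _b are one class to them, and where a whole thing is asked for, a point or a joint stands for the part that bears it (a point fixed in the world has none). Each returns a list of dicts, best first, with "conf" (0 to 1); they miss things now and then, are a little off and sometimes report something else, mostly with a low value. They report only what shows in the picture. A call takes as long as a camera call. They do not tell look-alikes from the thing itself.
- look_for(name, camera): "extent" ([left, top, width, height] in pixels, round what is visible of it).
The state is a dict: "clock": time; "joints": joint angles; "dq": joint speeds; "tau": joint torques, N m; "position": TCP position; "orientation": TCP orientation; "force": force on the tool from outside, world axes, zero at the start; "wrist_torque": the same for the moment, N m; "gripper_width": opening from 0.0 (shut) to 1.0 (fully open); "grasp_force": force on a finger pad.
Only numpy, scipy, OpenCV 4.12 (cv2) and the standard library are available. Lean on these libraries where they do the work, as an engineer would, in place of code of your own. Each camera call takes 0.05 s, during which the arm holds its last target. There are 200 camera calls.

## Working session

There is one attempt and no reset: what is moved stays moved. The work goes in short steps, Python scripts to look and compute and a tool call to move; the robot and the scene stay as the last step left them, time stands still between calls to the robot, and variables do not carry over. Pictures are saved under pics/ and viewed, at most 10 in all, crops included, and the job is handed in when it is done.

Besides the shell and the picture viewer there is one more tool, called after ">>>" as name(argument=value, ...) on one line, values as JSON. servo_tool: Moves the arm, as the interface text tells. Its arguments: {"type":"object","properties":{"commands":{"type":"array","items":{"type":"array","items":{"type":"array","items":{"type":"number"}}}}},"required":["commands"]}

```bash
mkdir -p pics; cat > h.py <<'E'
import numpy as np,cv2
from station import *
from scipy.spatial.transform import Rotation as Ro
def rot(q): return Ro.from_quat([q[1],q[2],q[3],q[0]]).as_matrix()
def cam(name):
    s=observe(); c=capture(name)
    if 'T_tool_cam' in c:
        T=np.eye(4);T[:3,:3]=rot(s['orientation']);T[:3,3]=s['position']
        W=np.linalg.inv(T@np.array(c['T_tool_cam'])); c['R']=W[:3,:3];c['t']=W[:3,3]
    return c
def onz(c,u,v,z):
    R=np.array(c['R']);t=np.array(c['t']).ravel();K=np.array(c['camera_matrix'])
    d=R.T@np.linalg.solve(K,[u,v,1]);o=-R.T@t
    return o+d*(z-o[2])/d[2]
def proj(c,X):
    p=np.array(c['camera_matrix'])@(np.array(c['R'])@X+np.array(c['t']).ravel());return p[:2]/p[2]
def save(c,n,crop=None,f=1):
    im=c['frame'][:,:,::-1]
    if crop: l,t,w,h=crop; im=im[t:t+h,l:l+w]
    cv2.imwrite('pics/'+n,cv2.resize(im,None,fx=f,fy=f,interpolation=cv2.INTER_CUBIC))
E
python3 - <<'E'
from h import *
print(observe(),hold_point_z)
for n in('top','side','wrist'):
    c=cam(n);save(c,n+'0.png')
    print(n,-np.array(c['R']).T@np.array(c['t']).ravel(), np.array(c['R']).round(2).tolist())
    for k in('key_bow','drum_head','keyway','key_switch'):
        for r in look_for(k,n)[:4]:
            e=r['extent'];z={'key_bow':.085,'drum_head':.085}.get(k,.065)
            print(k,r['conf'],np.round(e),onz(c,e[0]+e[2]/2,e[1]+e[3]/2,z).round(3))
E
```

```text
{'clock': 0.0, 'joints': array([-1.25147884,  0.42671646,  0.07387285,  1.60662703, -0.03406756,
        1.11078955, -0.06712598]), 'dq': array([-4.35539493e-05,  3.82830249e-04,  6.72736476e-04, -1.86119194e-04,
       -3.59076837e-04,  4.18585971e-04, -4.29141239e-04]), 'tau': array([-3.20150066e-04, -9.35815287e+01,  3.66702028e+00, -4.54166436e+01,
       -4.87950118e-02,  2.02529185e-02,  1.53080973e-04]), 'position': array([0.30483561, 0.60174575, 0.20477782]), 'orientation': array([-8.38858772e-05,  2.32298933e-01,  9.72644229e-01, -6.35013115e-04]), 'force': array([ 0.72082158,  0.63158058, -0.44316519]), 'wrist_torque': array([0.00445531, 0.02437056, 0.04283314]), 'grasp_force': 0.0, 'gripper_width': 1.0020887174170212} 0.0188
top [ 2.79519888e-01 -4.45580708e-04  9.10308787e-01] [[-0.01, -1.0, 0.01], [-0.98, 0.01, -0.19], [0.19, -0.01, -0.98]]
key_bow 0.77 [342. 164.  18.  21.] [ 0.499 -0.1    0.085]
key_bow 0.6 [386. 190.  21.  17.] [ 0.446 -0.199  0.085]
key_bow 0.46 [345. 208.  15.  21.] [ 0.401 -0.099  0.085]
drum_head 0.74 [418. 186.  14.  15.] [ 0.454 -0.261  0.085]
drum_head 0.45 [386. 190.  19.  17.] [ 0.446 -0.196  0.085]
keyway 0.61 [227. 177.  20.  27.] [0.469 0.154 0.065]
key_switch 0.54 [228. 185.  22.  17.] [0.462 0.149 0.065]
side [ 0.31358031 -0.87463946  0.54755032] [[0.99, -0.14, 0.0], [-0.07, -0.48, -0.87], [0.13, 0.87, -0.49]]
key_bow 0.86 [333. 236.  10.  30.] [ 0.442 -0.241  0.085]
key_bow 0.59 [303. 218.  16.  32.] [ 0.398 -0.175  0.085]
key_bow 0.53 [348. 216.  18.  30.] [ 0.493 -0.177  0.085]
drum_head 0.69 [345. 260.  13.  28.] [ 0.453 -0.313  0.085]
keyway 0.48 [319. 169.  10.  10.] [0.475 0.146 0.065]
wrist [0.23406904 0.63632043 0.38441085] [[0.45, 0.89, 0.0], [0.86, -0.44, 0.27], [0.24, -0.12, -0.96]]
```

View crops.

```bash
python3 - <<'E'
import cv2,numpy as np
a=cv2.imread('pics/top0.png')[130:250,200:460];b=cv2.imread('pics/side0.png')[140:310,240:440]
a=cv2.resize(a,(780,360),interpolation=2);b=cv2.resize(b,None,fx=1.4,fy=1.4,interpolation=2)
o=np.zeros((600,780,3),np.uint8);o[:360]=a;o[360:598,:280]=b
cv2.imwrite('pics/both.png',o)
E
```

```text
(no output)
```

View pics/both.png

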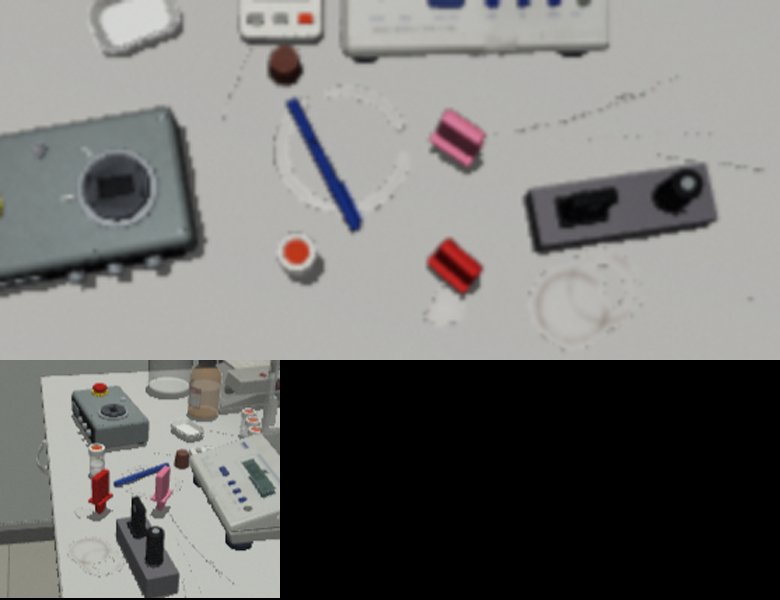

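The black slab bow in the stand is at about top (396,198). The round drum is at (425,190), and the pink (352,175) and red (352,218) slabs are decoys. The black slab is the only one in the stand and it is black, so it is the laser key. Next I go over the keyway for a close look, then to the stand.

>>> servo_tool(commands=[[[0, -38, -37, -10, 0, 0, 0.1], [0, -77, -73, -20, 0, 0, 0.2], [0, -115, -110, -30, 0, 0, 0.3], [0, -154, -146, -30, 0, 0, 0.41], [0, -192, -183, -30, 0, 0, 0.52], [0, -231, -219, -30, 0, 0, 0.62], [0, -269, -256, -30, 0, 0, 0.73], [0, -308, -292, -30, 0, 0, 0.83], [0, -346, -329, -30, 0, 0, 0.93], [0, -346, -329, -30, 0, 0, 0.93]]])

```text
clock: 2.0
position: [0.466, 0.1486, 0.2359]
orientation: [0.0, 0.647, 0.763, 0.0]
force: [-0.2, 0.9, -0.6]
gripper_width: 1.002
grasp_force: 0.0
```

```bash
python3 - <<'E'
from h import *
s=observe();print(s['clock'],s['position'],s['orientation'],s['joints'].round(2),s['force'])
c=cam('wrist');save(c,'wk.png')
for k in('keyway','key_switch'):
    for r in look_for(k,'wrist')[:3]:
        e=r['extent'];print(k,r['conf'],np.round(e),onz(c,e[0]+e[2]/2,e[1]+e[3]/2,.065).round(4))
np.savez('wk.npz',**{k:np.array(c[k]) for k in('frame','R','t','camera_matrix')})
E
```

```text
2.0 [0.46603447 0.14862395 0.23590131] [2.24619965e-04 6.46548357e-01 7.62872916e-01 2.92205829e-04] [-0.86  0.08  0.45  2.   -0.04  1.07 -0.23] [-0.15119383  0.90747433 -0.58374664]
keyway 0.82 [295. 161.  54.  45.] [0.4642 0.1506 0.065 ]
```

View pics/wk.png

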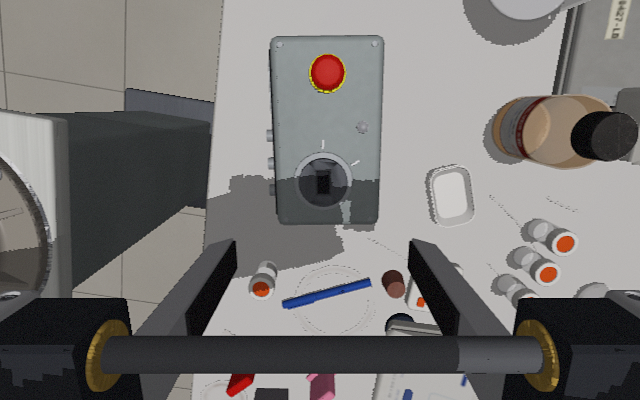

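```bash
python3 - <<'E'
from h import *
c=dict(np.load('wk.npz'));g=cv2.cvtColor(c['frame'],cv2.COLOR_RGB2GRAY)[145:215,285:360]
print(g[::3,22:55:2])
for th in(12,18,25,32,80):
    n,l,st,ce=cv2.connectedComponentsWithStats((g<th).astype(np.uint8))
    for i in range(1,n):
        if st[i,4]>60:
            ys,xs=np.nonzero(l==i);W=np.array([onz(c,x+285,y+145,.065)[:2] for x,y in zip(xs,ys)])
            (m,sz,a)=cv2.minAreaRect((W*1000).astype(np.float32));print(th,st[i],np.round(m,1),np.round(sz,1),round(a,1),W.mean(0).round(4))
save(c,'wk2.png',(275,135,100,90),6)
E
```

```text
[[148 147 144 144 143 145 147 145 200 147 148 147 149 148 149 149 149]
 [146 145 143 144 145 145 145 166 186 147 149 148 149 148 149 148 148]
 [147 149 146 145 146 142 142 144 122 147 144 145 145 149 148 147 147]
 [147 143 135 151 169 172 171 172 172 173 175 174 174 148 113 142 147]
 [150 167 169 164 169 168 170 173 172 172 170 171 173 169 174 168 147]
 [167 169 138  75  73  95  90  93  92  90  96  93  63  53 170 167 168]
 [137  34  49  73  87  92  92  88  82  77  63  60  48  37  38  39 156]
 [ 96  92  78  69  87  86  87  84  84  87  84  73  70  63  83  93  96]
 [ 92  87  81  75  71  76  74  77  80  66  49  48  61  70  81  90  91]
 [ 90  86  80  77  68  34  36  38  41  39  42  33  59  69  74  87  91]
 [ 89  42  44  41  62  36  37  38  39  15   1  34  68  67  71  83  89]
 [ 40  43  42  43  37  20  14   4  19   5  16  28  61  71  74  80  87]
 [ 45  42  41  46  38  23  17  22  12   9  11  31  62  72  74  78  85]
 [ 43  45  44  49  42  25   9  19  20  17   6  29  44  80  76  78  80]
 [ 46  44  45  47  40  26  13   9  13  14  19  25  41  44  38  42  38]
 [ 44  45  47  44  45  26   8  17  
[... 338 characters left out ...]
 64  51  44  46  46  49  47  53  65  85  85  81  73]
 [ 75  74  73  79  81  82  82  84  83  86  84  85  84  77  76  76  76]
 [ 74  75  72  74  75  74  75  74  75  75  74  76  75  73  75  69  75]
 [ 78  73  77  78  74  73  76  75  72  76  74  74  75  73  73  74  77]]
18 [ 33  30  11  19 161] [465.8 149.9] [10.2 18.6] 9.5 [0.4656 0.15  ]
25 [ 32  30  13  19 212] [465.8 149.9] [12.2 18.6] 9.5 [0.4658 0.1497]
32 [ 31  26  15  23 244] [465.5 151.5] [13.9 22.8] 13.9 [0.4659 0.1499]
80 [  12   13   51   49 1518] [464.  150.5] [47.8 50.5] 26.8 [0.4646 0.1481]
80 [  0  32  58  38 777] [458.1 136.2] [59.  38.9] 9.5 [0.4481 0.1266]
80 [ 61  34  14  36 328] [497.7 141.7] [13.3 37.1] 11.1 [0.5    0.1412]
```

View pics/wk2.png

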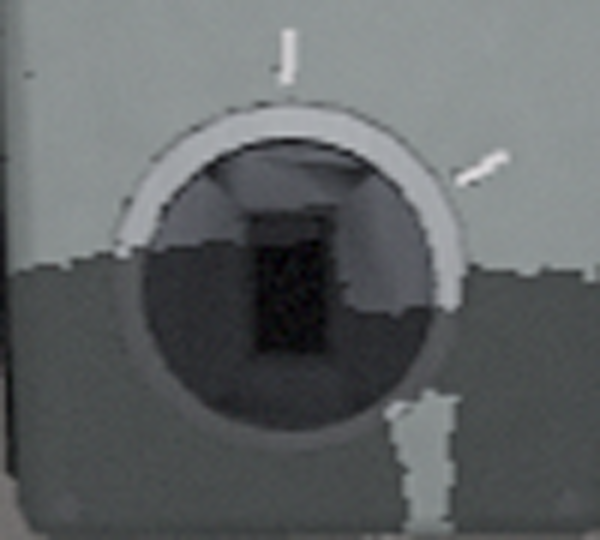

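```bash
python3 - <<'E'
from h import *
c=dict(np.load('wk.npz'))
print(onz(c,323.2,182.3,.065))
a=onz(c,275+288.5/6,135+57/6,.055);b=onz(c,323.2,182.3,.065);d=a-b;print(np.degrees(np.arctan2(-d[0],d[1])))
for u in((272,50,276,215),(383.5,50,378.5,215)):
    d=onz(c,u[0],u[1],.055)-onz(c,u[2],u[3],.055);print(np.degrees(np.arctan2(-d[0],d[1])))
E
```

```text
[0.46566792 0.1516928  0.065     ]
9.63875365372436
8.78596951668371
10.26044834980278
```

>>> servo_tool(commands=[[[0, -55, -12, 5, 0, 0, 0], [0, -110, -25, 10, 0, 0, 0], [0, -165, -37, 15, 0, 0, 0], [0, -220, -50, 20, 0, 0, 0], [0, -275, -62, 25, 0, 0, 0], [0, -330, -75, 30, 0, 0, 0], [0, -340, -77, 30, 0, 0, 0], [0, -340, -77, 30, 0, 0, 0]]])

```text
clock: 3.15
position: [0.4476, -0.1952, 0.2053]
orientation: [-0.0, 0.644, 0.765, -0.0]
force: [-0.2, 1.2, -1.0]
gripper_width: 0.999
grasp_force: 0.0
```

```bash
python3 - <<'E'
from h import *
s=observe();print(s['clock'],s['position'],s['orientation'],s['joints'].round(2))
c=cam('wrist')
for k,z in(('key_bow',.085),('drum_head',.085)):
    for r in look_for(k,'wrist')[:3]:
        e=r['extent'];print(k,r['conf'],np.round(e),onz(c,e[0]+e[2]/2,e[1]+e[3]/2,z).round(4))
np.savez('wb.npz',**{k:np.array(c[k]) for k in('frame','R','t','camera_matrix')})
save(c,'wb.png',(225,70,200,150),4)
print('TCPpx',proj(c,np.array([*s['position'][:2],.085])))
E
```

```text
3.15 [ 0.44761105 -0.19521136  0.20534951] [-1.51949788e-04  6.43565609e-01  7.65390905e-01 -2.14550811e-04] [-0.42  0.13  0.77  2.05 -0.11  1.    0.58]
key_bow 0.98 [278.  64.  43.  43.] [ 0.4127 -0.1068  0.085 ]
key_bow 0.67 [376.  87.  53.  47.] [ 0.4991 -0.1113  0.085 ]
drum_head 0.89 [311. 251.  24.  38.] [ 0.4587 -0.2636  0.085 ]
TCPpx [323.42576798 197.78227319]
```

View pics/wb.png

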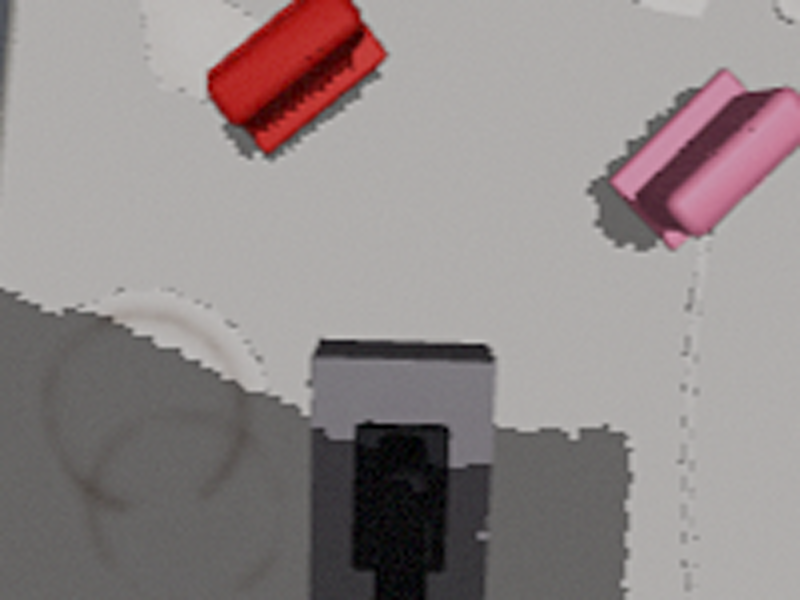

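```bash
python3 - <<'E'
from h import *
c=dict(np.load('wb.npz'));f=lambda x,y,z:onz(c,225+x/4,70+y/4,z)
P=[f(*p,.039) for p in((356,424),(448,426),(443,571),(352,569))]
print(np.round(P,4),np.mean(P,0),[np.linalg.norm(P[i]-P[i-1]).round(4) for i in range(4)])
S=[f(313,360,.034),f(495,360,.034)];print(np.round(S,4),np.linalg.norm(S[0]-S[1]))
d=S[1]-S[0];print('stand yaw',np.degrees(np.arctan2(d[1],d[0])))
d=P[0]+P[1]-P[2]-P[3];print('key yaw',np.degrees(np.arctan2(-d[0],d[1])))
m=np.mean(P,0)
for a in(0,9,11):print(proj(c,np.array([m[0]+.011*0,m[1],.085])))
g=cv2.cvtColor(c['frame'],cv2.COLOR_RGB2GRAY);cv2.imwrite('pics/wb2.png',cv2.resize(np.clip(g[165:300,270:385].astype(int)*4,0,255).astype(np.uint8),None,fx=4,fy=4,interpolation=2))
s=observe();dl=m[:2]-s['position'][:2];q=rot(s['orientation']);print('delta tool mm',q.T@np.r_[dl,0]*1000,'tool y yaw',np.degrees(np.arctan2(q[1,1],q[0,1])))
E
```

```text
[[ 0.4367 -0.1865  0.039 ]
 [ 0.4593 -0.1831  0.039 ]
 [ 0.4649 -0.2203  0.039 ]
 [ 0.442  -0.2238  0.039 ]] [ 0.45073497 -0.20341473  0.039     ] [np.float64(0.0376), np.float64(0.0228), np.float64(0.0376), np.float64(0.0232)]
[[ 0.4236 -0.1734  0.034 ]
 [ 0.4681 -0.1656  0.034 ]] 0.04525225013645878
stand yaw 9.914619657680474
key yaw 8.309992736466212
[325.30494324 207.25015697]
[325.30494324 207.25015697]
[325.30494324 207.25015697]
delta tool mm [-9.70388753e+00  1.27214634e+00 -4.47258787e-03] tool y yaw 10.00953528875024
```

View pics/wb2.png

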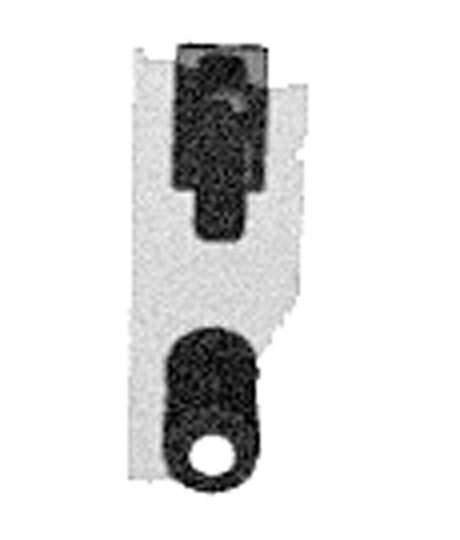

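The pink and red slabs, at crop (295,75) and (705,160), are left alone. The black slab key shows its flange at crop (401,497), and the round drum below it is at stretched crop (213,440). The flange measures 23x38 mm, which matches. Now I descend on the slab.

>>> servo_tool(commands=[[[0, -8, 1.3, 40, 0, 0, 0], [0, -9.7, 1.3, 85, 0, 0, 0], [0, -9.7, 1.3, 125, 0, 0, 0], [0, -9.7, 1.3, 150, 0, 0, 0], [0, -9.7, 1.3, 158, 0, 0, 0], [0, -9.7, 1.3, 158, 0, 0, 0]]])

```text
clock: 4.05
position: [0.4505, -0.2046, 0.0478]
orientation: [-0.0, 0.643, 0.766, 0.0]
force: [-0.7, -0.7, 0.5]
gripper_width: 0.997
grasp_force: 0.0
```

>>> servo_tool(commands=[[[255, 0, 0, 0, 0, 0, 0], [255, 0, 0, 0, 0, 0, 0], [255, 0, 0, 0, 0, 0, 0], [255, 0, 0, 0, 0, 0, 0], [255, 0, 0, 0, 0, 0, 0], [255, 0, 0, 0, 0, 0, 0]]])

```text
clock: 4.8
position: [0.4502, -0.2052, 0.0475]
orientation: [-0.0, 0.644, 0.765, -0.0]
force: [-0.0, 1.0, 0.3]
gripper_width: 0.397
grasp_force: 0.0
```

>>> servo_tool(commands=[[[255, 0, 0, 0, 0, 0, 0], [255, 0, 0, 0, 0, 0, 0], [255, 0, 0, 0, 0, 0, 0], [255, 0, 0, 0, 0, 0, 0], [255, 0, 0, 0, 0, 0, 0]]])

```text
clock: 5.42
position: [0.4506, -0.2052, 0.0476]
orientation: [0.0, 0.644, 0.765, 0.0]
force: [3.1, 0.9, -1.2]
gripper_width: 0.125
grasp_force: 30.0
```

>>> servo_tool(commands=[[[255, 0, 0, -8, 0, 0, 0], [255, 0, 0, -20, 0, 0, 0], [255, 0, 0, -40, 0, 0, 0], [255, 0, 0, -70, 0, 0, 0], [255, 0, 0, -105, 0, 0, 0], [255, 0, 0, -130, 0, 0, 0], [255, 0, 0, -130, 0, 0, 0], [255, 0, 0, -130, 0, 0, 0]]])

```text
clock: 6.42
position: [0.4497, -0.2049, 0.1769]
orientation: [-0.0, 0.644, 0.765, -0.0]
force: [0.8, -0.7, -0.6]
gripper_width: 0.127
grasp_force: 30.0
```

```bash
python3 - <<'E'
from h import *
s=observe();q=rot(s['orientation']);p=s['position'];print(s['clock'],p,np.degrees(np.arctan2(q[1,1],q[0,1])),s['gripper_width'])
print('delta', q.T@(np.array([.4655,.1515,p[2]])-p)*1000)
c=cam('wrist');g=cv2.cvtColor(c['frame'],cv2.COLOR_RGB2GRAY)
save(c,'wh.png',(240,200,160,150),4)
gp=p+q@np.array([0,0,-hold_point_z])
for z in(.022,-.022): print(proj(c,gp+[0,0,z]))
c=cam('side');save(c,'sh.png');pc=proj(c,p).astype(int);print(pc)
save(c,'sh.png',(pc[0]-60,pc[1]-60,120,100),5)
np.savez('sh.npz',**{k:np.array(c[k]) for k in('frame','R','t','camera_matrix')})
a=cv2.imread('pics/wh.png');b=cv2.imread('pics/sh.png');o=np.zeros((600,800,3),np.uint8)
o[:375,:400]=cv2.resize(a,(400,375));o[:333,400:]=cv2.resize(b,(400,333));cv2.imwrite('pics/h2.png',np.clip(o.astype(int)*2,0,255).astype(np.uint8))
E
```

```text
6.425 [ 0.44965896 -0.20493246  0.1768955 ] 9.861459625132948 0.12728443955334307
delta [3.48453023e+02 7.66518688e+01 1.24962910e-01]
[324.56358384 290.40868213]
[324.09655341 250.60776288]
[339 199]
```

View pics/h2.png

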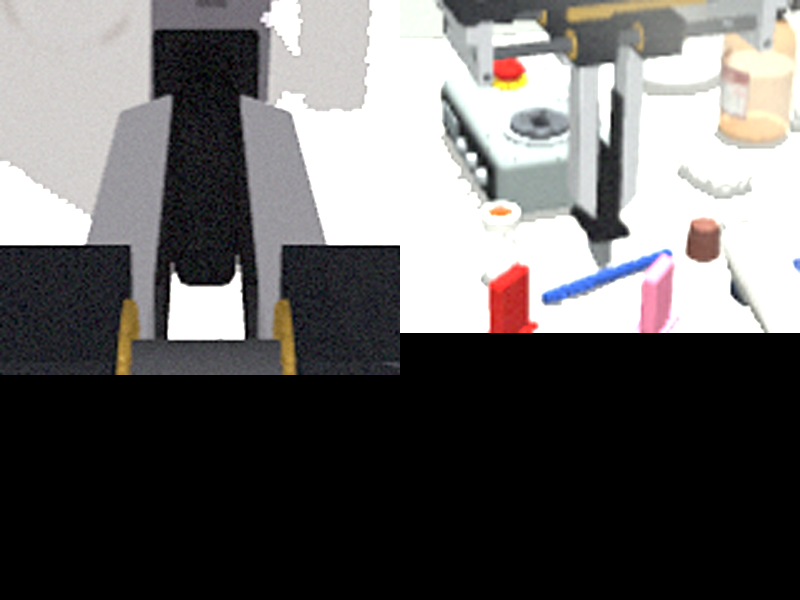

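```bash
python3 - <<'E'
from h import *
s=observe();q=rot(s['orientation']);p=s['position'];c=cam('wrist')
for d in(-2,0,2,4):
    print(d,proj(c,p+q@np.array([19+d,0,8.6])/1e3),proj(c,p+q@np.array([-18+d,0,-37.4])/1e3))
g=cv2.cvtColor(c['frame'],cv2.COLOR_RGB2GRAY).astype(int)
print(g[205:222,316:332].mean(1).round()); print(g[305:320,318:326].mean(1).round())
print(g[224,290:355])
E
```

```text
-2 [324.0738877  218.45175458] [324.44708718 325.7618613 ]
0 [324.08109476 215.02357894] [324.45706126 321.9613058 ]
2 [324.08834131 211.57661206] [324.46710167 318.13547948]
4 [324.0956277  208.11069902] [324.47720906 314.28412946]
[57. 57. 57. 57. 58. 57. 44.  7.  9. 15. 13. 13. 10. 10. 10.  9. 10.]
[ 11.  14.  14.  13.  14.   9.  13.  11.   3.  81. 188. 180. 178. 179.
 178.]
[106 105 104 106 104 104 105 103 107 100  76  28   7   6  13  14  15  12
  11  16  14   7   1   0  14  11  11  12  10   9   3  14  11  18   4   1
  14   7  16   7   2  10  16  17  10  14  11  13  14  15  18  10   9  32
  48  56  55  63  89 106 103 106 103 105 105]
```

>>> servo_tool(commands=[[[255, 55, 12, 0, 0, 0, 0], [255, 110, 24, 0, 0, 0, 0], [255, 165, 36, 0, 0, 0, 0], [255, 220, 48, 0, 0, 0, 0], [255, 275, 60, 0, 0, 0, 0], [255, 325, 72, 0, 0, 0, 0.005], [255, 346.5, 76.5, 20, 0, 0, 0.005], [255, 346.5, 76.5, 45, 0, 0, 0.005], [255, 346.5, 76.5, 64, 0, 0, 0.005], [255, 346.5, 76.5, 64, 0, 0, 0.005], [255, 346.5, 76.5, 64, 0, 0, 0.005]]])

```text
clock: 7.95
position: [0.4665, 0.1491, 0.1138]
orientation: [0.0, 0.646, 0.763, -0.0]
force: [0.4, -0.3, 0.0]
gripper_width: 0.124
grasp_force: 30.0
```

```bash
python3 - <<'E'
from h import *
s=observe();q=rot(s['orientation']);p=s['position'];print(s['clock'],p,np.degrees(np.arctan2(q[1,1],q[0,1])),s['gripper_width'],s['joints'].round(2),s['force'])
print('delta', q.T@(np.array([.4655,.1515,p[2]])-p)*1000)
c=cam('wrist');save(c,'wi.png',(240,90,160,240),2.4)
a=cv2.imread('pics/wi.png');c=cam('side');pc=proj(c,np.array([.4655,.1515,.065])).astype(int);print(pc)
save(c,'si.png',(pc[0]-30,pc[1]-40,70,70),6);b=cv2.imread('pics/si.png')
o=np.zeros((576,800,3),np.uint8);o[:a.shape[0],:a.shape[1]]=a;o[:410,384:794]=b[:410,:410];cv2.imwrite('pics/i2.png',np.clip(o.astype(int)*2,0,255).astype(np.uint8))
E
```

```text
7.95 [0.46650345 0.14905712 0.11377806] 9.539110908661359 0.12375566462117871 [-0.9   0.26  0.54  2.13 -0.19  0.8  -0.08] [ 0.38165942 -0.30241551  0.02923657]
delta [ 2.57539522e+00 -5.84738168e-01 -6.48906556e-04]
[320 173]
```

View pics/i2.png

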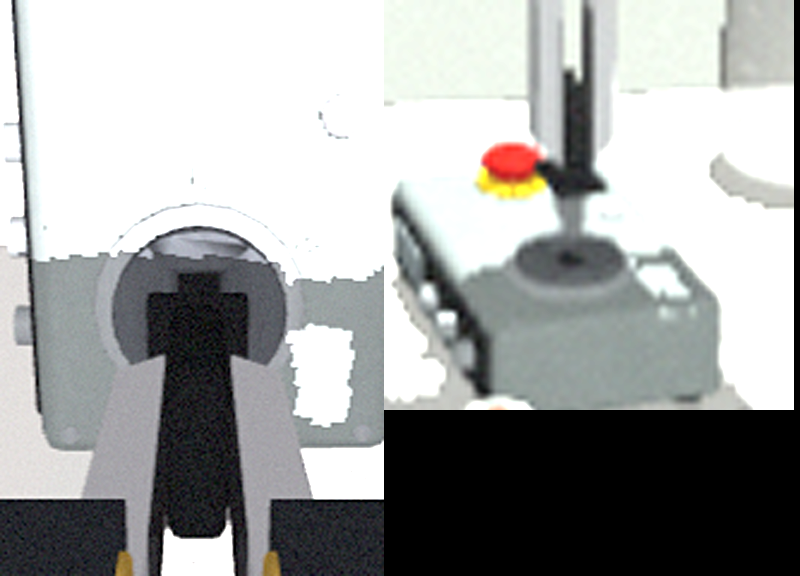

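The left panel shows the flange centred over the switch (198 against 199) with the bevel visible beyond it. The side view shows the blade just above the slot. Inserting.

>>> servo_tool(commands=[[[255, 0.5, -0.3, 5, 0, 0, 0], [255, 0.5, -0.3, 9, 0, 0, 0], [255, 0.5, -0.3, 13, 0, 0, 0], [255, 0.5, -0.3, 17, 0, 0, 0], [255, 0.5, -0.3, 21, 0, 0, 0], [255, 0.5, -0.3, 21, 0, 0, 0]]])

```text
clock: 8.8
position: [0.4658, 0.1496, 0.0921]
orientation: [-0.0, 0.646, 0.764, -0.0]
force: [-0.6, -0.6, -0.4]
gripper_width: 0.123
grasp_force: 30.0
```

>>> servo_tool(commands=[[[255, 0, 0, 4, 0, 0, 0], [255, 0, 0, 8, 0, 0, 0], [255, 0, 0, 11, 0, 0, 0], [255, 0, 0, 13, 0, 0, 0], [255, 0, 0, 14, 0, 0, 0], [255, 0, 0, 14.5, 0, 0, 0], [255, 0, 0, 14.5, 0, 0, 0]]])

```text
clock: 9.68
position: [0.466, 0.1497, 0.0783]
orientation: [-0.0, 0.646, 0.764, 0.0]
force: [-2.1, -1.3, 7.1]
gripper_width: 0.125
grasp_force: 30.0
```

>>> servo_tool(commands=[[[255, 0, -0.2, 0, 0, 0, 0.12], [255, 0.1, -0.5, 0, 0, 0, 0.24], [255, 0.1, -0.7, 0, 0, 0, 0.36], [255, 0.2, -0.9, 0, 0, 0, 0.48], [255, 0.35, -1.1, 0, 0, 0, 0.6], [255, 0.5, -1.3, 0, 0, 0, 0.72], [255, 0.7, -1.5, 0, 0, 0, 0.84], [255, 0.85, -1.6, 0, 0, 0, 0.96], [255, 1.05, -1.8, 0, 0, 0, 1.08], [255, 1.15, -1.9, 0, 0, 0, 1.15], [255, 1.15, -1.9, 0, 0, 0, 1.15]]])

```text
clock: 11.05
position: [0.4645, 0.1506, 0.0783]
orientation: [0.0, 0.957, 0.29, 0.001]
force: [1.7, -0.4, 3.7]
gripper_width: 0.125
grasp_force: 30.0
```

```bash
python3 - <<'E'
from h import *
s=observe();q=rot(s['orientation']);print(np.degrees(np.arctan2(q[1,1],q[0,1])),s['force'],s['wrist_torque'],s['joints'].round(2))
E
```

```text
-56.29857387575932 [ 1.66260615 -0.41154406  3.70543842] [-0.40327026 -0.50817987 -0.03124623] [-1.1   0.39  0.8   2.17 -0.41  0.74 -1.01]
```

>>> servo_tool(commands=[[[255, 0.1, -0.1, 0, 0, 0, 0.05], [255, 0.1, -0.1, 0, 0, 0, 0.09], [255, 0.1, -0.1, 0, 0, 0, 0.13], [255, 0.1, -0.1, 0, 0, 0, 0.13]]])

```text
clock: 11.55
position: [0.4644, 0.1508, 0.0783]
orientation: [-0.0, 0.974, 0.227, 0.0]
force: [0.4, -2.2, 6.0]
gripper_width: 0.125
grasp_force: 30.0
```

```bash
python3 - <<'E'
from h import *
s=observe();q=rot(s['orientation']);print(np.degrees(np.arctan2(q[1,1],q[0,1])),s['force'],s['wrist_torque'],s['joints'].round(2))
E
```

```text
-63.71963272731689 [ 0.40062526 -2.1641778   5.96244962] [-0.25811072 -0.2879933   0.00777099] [-1.13  0.4   0.84  2.17 -0.44  0.75 -1.12]
```

>>> servo_tool(commands=[[[255, 0.1, -0.1, 0, 0, 0, 0.03], [255, 0.1, -0.1, 0, 0, 0, 0.06], [255, 0.1, -0.1, 0, 0, 0, 0.09], [255, 0.1, -0.1, 0, 0, 0, 0.09]]])

```text
clock: 12.05
position: [0.4643, 0.1508, 0.0783]
orientation: [-0.0, 0.983, 0.184, 0.0]
force: [-0.2, -2.6, 7.5]
gripper_width: 0.131
grasp_force: 30.5
```

```bash
python3 - <<'E'
from h import *
s=observe();q=rot(s['orientation']);print(np.degrees(np.arctan2(q[1,1],q[0,1])),s['force'],s['wrist_torque'],s['joints'].round(2))
E
```

```text
-68.82641142137953 [-0.18563355 -2.56342595  7.49454829] [-0.41883171 -0.00806639  0.57752118] [-1.15  0.41  0.86  2.17 -0.45  0.75 -1.19]
```

>>> servo_tool(commands=[[[255, 0, 0, 0, 0, 0, -0.04], [255, 0, 0, 0, 0, 0, -0.04], [120, 0, 0, 0, 0, 0, -0.04], [120, 0, 0, 0, 0, 0, -0.04], [120, 0, 0, 0, 0, 0, -0.04], [120, 0, 0, 0, 0, 0, -0.04], [120, 0, 0, 0, 0, 0, -0.04], [120, 0, 0, 0, 0, 0, -0.04], [120, 0, 0, 0, 0, 0, -0.04]]])

```text
clock: 13.18
position: [0.4639, 0.1508, 0.078]
orientation: [0.0, 0.979, 0.202, -0.0]
force: [-0.7, -0.4, 0.6]
gripper_width: 0.533
grasp_force: 0.0
```

>>> servo_tool(commands=[[[120, 0, 0, -15, 0, 0, 0], [120, 0, 0, -40, 0, 0, 0], [120, 0, 0, -80, 0, 0, 0], [120, 0, 0, -120, 0, 0, 0], [120, 0, 0, -140, 0, 0, 0], [120, 0, 0, -140, 0, 0, 0]]])

```text
clock: 13.92
position: [0.4646, 0.1512, 0.2196]
orientation: [-0.001, 0.979, 0.203, 0.001]
force: [0.4, -0.0, -0.3]
gripper_width: 0.531
grasp_force: 0.0
```

```bash
python3 - <<'E'
from h import *
s=observe();q=rot(s['orientation']);print(s['clock'],s['position'],np.degrees(np.arctan2(q[1,1],q[0,1])))
c=cam('wrist');pc=proj(c,np.array([.4655,.1515,.065])).astype(int);print(pc)
save(c,'wf.png',(max(pc[0]-60,0),max(pc[1]-60,0),120,140),4);a=cv2.imread('pics/wf.png')
c=cam('side');save(c,'sf.png',(285,130,75,150),4);b=cv2.imread('pics/sf.png')
o=np.zeros((600,790,3),np.uint8);o[:a.shape[0],:a.shape[1]]=a;o[:b.shape[0],485:485+b.shape[1]]=b
cv2.imwrite('pics/f2.png',np.clip(o*1.7,0,255).astype(np.uint8))
E
```

```text
13.925 [0.46460458 0.15122063 0.21961259] -66.6232030508562
[321 187]
```

View pics/f2.png

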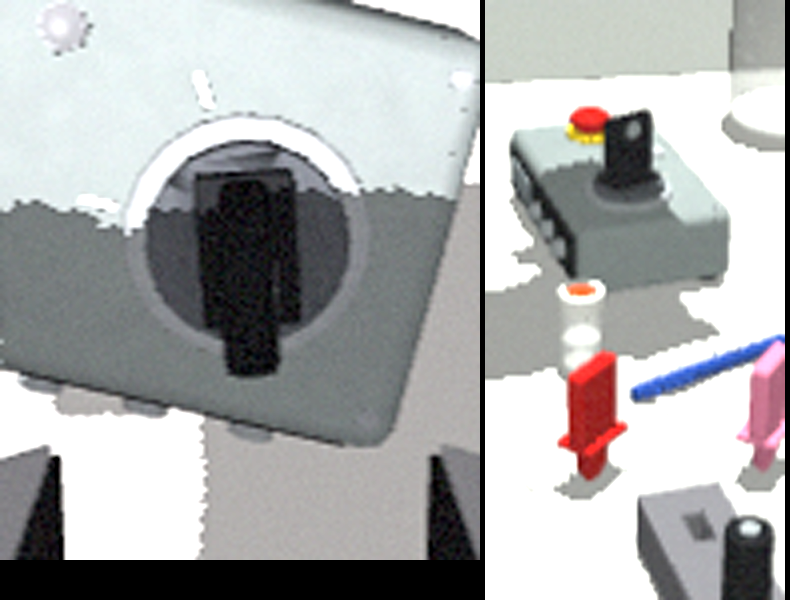

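The left panel shows the flange seated on the switch face, with the key turned about 73° from its start, toward the ON tick. The side view shows it upright in the box, with the drum key still in the stand.

```bash
python3 -c "
from station import *
print(job_done())"
```

```text
the job is handed in; nothing more can be done
None
```

I put the laser key fully home in the switch, turned it clockwise about 73° to the ON stop (torque rose sharply there) and let go of it standing. The drum key is still in the stand, and I handed the job in at about 14 s; no verdict came back.

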